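Load the roller rack with lens tissue

TASK

Load both boxes of lens tissue into the roller rack, one after the other: set each lengthwise and flat on the open upper rollers and let it go, so that the first rolls under the clear cover to the stop and the second rolls down against it. Leave the other things on the bench where they are.

Things in the scene. Friction and masses are not known exactly. Their poses are not given: they have to be found in the camera images.
- tissue_a_center (a point): Box of lens tissue, a flat white and green carton 95 mm long (its own x axis), 62 mm wide (its own y axis) and 21 mm high, about 100 g, lying flat on the bench. This is the centre of carton a (10.5 mm above its underside). Both cartons are alike and either may go first.
- tissue_b_center (a point): Box of lens tissue, a flat white and green carton 95 mm long (its own x axis), 62 mm wide (its own y axis) and 21 mm high, about 100 g, lying flat on the bench. This is the centre of carton b (10.5 mm above its underside). Both cartons are alike and either may go first.
- tissue_a: Carton a, as above; its origin is the centre of its underside, z up.
- tissue_b: Carton b, as above; its origin is the centre of its underside, z up.
- lane: Bed of the small grey roller rack fixed on the bench. Origin: on the centre line, on the plane of the roller tops, at the face of the dark stop at the low end, 42 mm above the bench; the stop rises 14 mm above the rollers. x points up the slope (0.15 rad), y across, z square to the rollers. 280 mm long. Boxes rest with centres at x = 47 mm and then 142 mm.
- load_point (a point): Middle of the open upper part of the lane (x = 115 to 280 mm), on the plane of the roller tops, 195 mm up from the stop: a good place for a box's centre. The 14 rollers turn freely, 14 mm thick, 19.5 mm apart. The lane is 74 mm wide between side rails that rise 5 mm above the rollers: a box fits lengthwise with 6 mm spare each side; fingers must stay above the rails.
- cover_edge (a point): Middle of the upper edge of the clear cover, on its top face, 35 mm above the rollers, 115 mm up the lane from the stop. The cover closes the lane from here down to the stop; its underside is 32 mm above the rollers; with its clear side walls it is 82 mm wide.
- marker_center (a point): White marker pen with a black cap lying between the two cartons, 133 mm long, 14 mm thick; a bystander. This is its centre.
- loupe_center (a point): Black hand loupe standing on the right of the bench, 37 mm across, 40 mm high; a bystander. This is its centre.
- eyepiece_d_center (a point): Black microscope eyepiece standing on the left of the bench, 53 mm across, 70 mm high; a bystander. This is its centre.
Mind the look-alikes: they are no part of the job. Leave any brown look-alike of the tissue_a alone. Leave any orange look-alike of the tissue_b alone.

How it is judged (in metres and radians):
On the way:
1. one of the boxes has rolled down the rollers to the stop (((x of tissue_a_center in the frame of lane between 0.038 and 0.057 m and y of tissue_a_center in the frame of lane between -0.011 and 0.011 m and z of tissue_a_center in the frame of lane between 0.005 and 0.016 m and angle between the x axis of tissue_a and the x axis of lane, either way round below 0.17 rad and linear speed of tissue_a below 0.02 m/s) or (x of tissue_b_center in the frame of lane between 0.038 and 0.057 m and y of tissue_b_center in the frame of lane between -0.011 and 0.011 m and z of tissue_b_center in the frame of lane between 0.005 and 0.016 m and angle between the x axis of tissue_b and the x axis of lane, either way round below 0.17 rad and linear speed of tissue_b below 0.02 m/s))), for 0.2 s.
At the end, for the whole second after the job is handed in: Both boxes lie flat on the rollers between the side rails, lengthwise along the lane (within 0.17 rad), at rest: one against the stop (within 10 mm), the other against the first (its centre 130 to 157 mm up the lane from the stop) (((x of tissue_a_center in the frame of lane between 0.038 and 0.057 m and y of tissue_a_center in the frame of lane between -0.011 and 0.011 m and z of tissue_a_center in the frame of lane between 0.005 and 0.016 m and angle between the x axis of each of tissue_a, tissue_b and the x axis of lane, either way round below 0.17 rad and linear speed of each of tissue_a, tissue_b below 0.02 m/s and x of tissue_b_center in the frame of lane between 0.13 and 0.157 m and y of tissue_b_center in the frame of lane between -0.011 and 0.011 m and z of tissue_b_center in the frame of lane between 0.005 and 0.016 m) or (x of tissue_b_center in the frame of lane between 0.038 and 0.057 m and y of tissue_b_center in the frame of lane between -0.011 and 0.011 m and z of tissue_b_center in the frame of lane between 0.005 and 0.016 m and angle between the x axis of each of tissue_b, tissue_a and the x axis of lane, either way round below 0.17 rad and linear speed of each of tissue_b, tissue_a below 0.02 m/s and x of tissue_a_center in the frame of lane between 0.13 and 0.157 m and y of tissue_a_center in the frame of lane between -0.011 and 0.011 m and z of tissue_a_center in the frame of lane between 0.005 and 0.016 m))); the robot touches nothing.
It fails at once if the marker is moved by more than 30 mm (distance of marker_center from where it was at the start of the episode above 0.03 m).
It fails at once if the loupe is moved by more than 30 mm (distance of loupe_center from where it was at the start of the episode above 0.03 m).
It fails at once if the standing eyepiece is moved by more than 30 mm (distance of eyepiece_d_center from where it was at the start of the episode above 0.03 m).
It also fails if it takes over 51 s, if anything falls off the work surface, if the arm or the gripper's body presses on something with over 40 N, if the wrist force passes 120 N, or if a joint passes its speed limit or range.

ROBOT

A 6-joint arm with a two-finger parallel gripper is mounted at the origin on a cart in front of the work surface, level with it; the furniture and walls round the work are solid. World frame = base frame: x ahead of the robot, y to its left, z up, the work surface at z = 0. Lengths are in mm, angles in rad, forces in N, time in s.
With the tool pointing down it reaches from about 350 to 850 mm from the base axis. Payload 8.1 kg.
Tool frame: the origin (TCP) lies on the centre line of the jaws, within the pads' length; the fingertips stand 11 mm ahead of it and the grasp point (between the pads) lies 8 mm behind it; z points along the fingers, y is the line along which they close (so a half turn about z gives the same grasp; the last joint's range is limited). The gripper opens to 85 mm and grips with 20 to 120 N. Pads are 22 mm wide; open, the fingers measure 114 mm over their backs; the gripper's body (76 mm by 85 mm) begins 54 mm behind the grasp point. The pads swing forward as they close: fully open they stand 13 mm farther back than shut.
Start: joints at [-1.201, 0.13, 1.488, -0, 1.523, -0.085], TCP at [263.589, -539.005, 242.292] pointing down, gripper open.
Joint ranges: [-2.96, 2.96], [-0.89, 2.26], [0.02, 2.5], [-1.34, 4.48], [0, 2.73], [-2.66, 2.66]. Speed limits (rad/s): [2.39, 2.39, 2.79, 3.14, 3.14, 3.14].

INTERFACE

Orientations are given as a rotation vector (axis times angle).
In Python, from bench import env gives the robot as it stands.
- The arm moves only by the tool send_rows, never from a script. Its argument "motion" is a list of rows, each a list of 6 numbers: the shift along the tool's x, y, z in m, then the turn, a rotation vector about the tool's x, y, z in degrees. A call has 1 to 8 rows; each row is the pose to reach, as a shift and turn from the pose commanded when the call began, along the tool's axes at that moment; what a row does not reach only later rows make up. A row lasts 1/12 s, in which the tool goes at most 41.7 mm and 7.16 degrees, less where a joint would pass 70% of its speed; a pose out of reach is approached as far as the arm can. A call with a gripper value outside its range is refused whole. "grip" is the closure, from -1 (fully open) to 1 (shut), set as the call begins (left out, the last holds). The fingers move at their own pace and stop on an object; "squeeze" is the grip in N (left out, the last holds). Time passes only in rows, so rows that repeat a pose let the fingers close. It gives the time, the measured TCP pose, the force, the opening and the grip force at its end, in the units of the state.
- env.get_obs(): the state, without advancing time (a new reading comes with each control period).
- env.camera(name): name is "scene" or "top" or "wrist"; returns the picture (400x640x3 uint8, red, green, blue); there is no depth.
- env.camera_params(name): a dict with "intrinsics" (3x3 intrinsics, pixels), "cam_to_world" (4x4, takes a point from camera to world coordinates). Camera axes: x right, y up, looking along -z (the intrinsics and any distortion apply to the point x, -y, -z); pixel columns grow to the right and rows downward; lengths in mm; the calibration is good to about 2 mm. A picture is of the moment at which its call begins: read the wrist's pose just before it. camera_params takes no time and is no camera call; for the wrist camera it gives the pose at the moment of the call.
- env.sign_off(): hands the job in; it is judged then, once.
The state is a dict: "time_s": time; "joint_pos": joint angles; "qd": joint speeds; "joint_efforts": joint torques, N m; "tcp_pos": TCP position; "orientation": TCP orientation; "contact_force": force on the tool from outside, world axes, zero at the start; "moment": the same for the moment, N m; "width": opening from 0.0 (shut) to 1.0 (fully open); "grasp_force": force on a finger pad.
Only numpy, scipy, OpenCV 4.12 (cv2) and the standard library are available. Lean on these libraries where they do the work, as an engineer would, in place of code of your own. Each camera call takes 0.05 s, during which the arm holds its last target. There are 200 camera calls.

## Working session

There is one attempt and no reset: what is moved stays moved. The work goes in short steps, Python scripts to look and compute and a tool call to move; the robot and the scene stay as the last step left them, time stands still between calls to the robot, and variables do not carry over. Pictures are saved under pics/ and viewed, at most 10 in all, crops included, and the job is handed in when it is done.

Besides the shell and the picture viewer there is one more tool, called by a JSON object that holds its "op" and its "data". send_rows: Moves the arm, as the interface text tells. Its arguments: {"type":"object","properties":{"motion":{"type":"array","items":{"type":"array","items":{"type":"number"}}},"grip":{"type":"number"},"squeeze":{"type":"number"}},"required":["motion"]}

```bash
mkdir -p pics; ls; python3 - <<'E'
from bench import env
import cv2
for n in("scene","top"):
    p=env.camera_params(n);print(n,p["intrinsics"],p["cam_to_world"].round(3) if hasattr(p["cam_to_world"],'round') else p)
    cv2.imwrite(f"pics/{n}0.png",env.camera(n)[:,:,::-1])
o=env.get_obs();print(o)
E
```

```text
pics
scene [[489.22633062   0.         323.02004816]
 [  0.         489.22633062 194.33744386]
 [  0.           0.           1.        ]] [[-6.23000e-01  3.08000e-01 -7.19000e-01 -5.14292e+02]
 [-7.82000e-01 -2.69000e-01  5.62000e-01  8.08588e+02]
 [-2.00000e-02  9.13000e-01  4.09000e-01  6.81841e+02]
 [ 0.00000e+00  0.00000e+00  0.00000e+00  1.00000e+00]]
top [[496.15730108   0.         310.94753976]
 [  0.         496.15730108 203.6545785 ]
 [  0.           0.           1.        ]] [[-1.40000e-02  9.97000e-01 -7.50000e-02  4.23926e+02]
 [-1.00000e+00 -1.40000e-02 -9.00000e-03 -6.22900e+00]
 [-1.00000e-02  7.50000e-02  9.97000e-01  1.40915e+03]
 [ 0.00000e+00  0.00000e+00  0.00000e+00  1.00000e+00]]
{'time_s': 0.1, 'joint_pos': array([-1.20141318e+00,  1.31095059e-01,  1.48917536e+00,  1.92879787e-05,
        1.52302575e+00, -8.53867378e-02]), 'qd': array([ 1.81780322e-03, -1.66743245e-03, -2.82154176e-03, -2.42068964e-03,
        7.07104532e-06, -3.42781076e-04]), 'joint_efforts': array([ 1.14591126e-03, -5.70950246e+01, -5.01942515e+01, -1.41330361e-04,
        8.14178435e-03, -7.45347643e-05]), 'tcp_pos': array([ 263.41040155, -538.54552262,  241.34097304]), 'orientation': array([-3.05908037e+00, -7.07828765e-01,  3.48547988e-04]), 'contact_force': array([-0.37862731,  0.77401908, -0.49378791]), 'moment': array([-0.04444199, -0.02565599, -0.02120312]), 'grasp_force': 0.0, 'width': 1.0018844613954352}
```

View pics/top0.png

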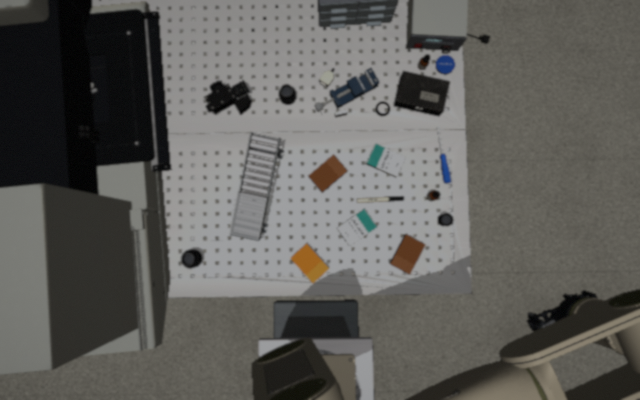

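View pics/scene0.png

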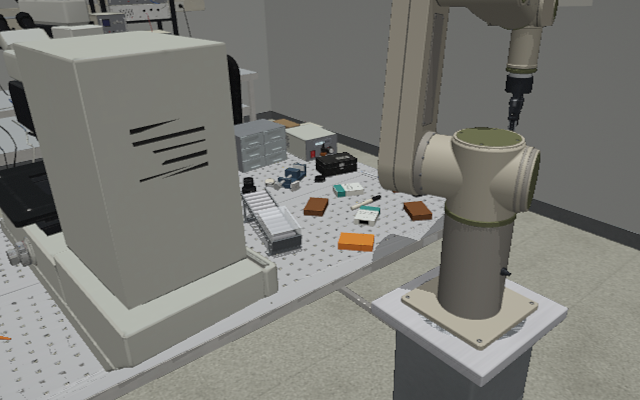

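The top view shows two white-and-green cartons at about (385,160) and (358,227). These fit tissue_a and tissue_b. The look-alikes are brown at (328,173) and (407,254) and orange at (310,263), so I leave those alone. The rack runs from (248,237), the low covered end, up to (265,135). The marker is at (380,199).

```bash
cat > h.py <<'E'
import numpy as np,cv2
from bench import env
def ray(p,uv):
    K=p["intrinsics"];T=np.array(p["cam_to_world"])
    d=np.array([(uv[0]-K[0][2])/K[0][0],-(uv[1]-K[1][2])/K[1][1],-1])
    return T[:3,3],T[:3,:3]@d
def onz(p,uv,z):
    o,d=ray(p,uv);return o+d*(z-o[2])/d[2]
def proj(p,X):
    K=np.array(p["intrinsics"]);T=np.array(p["cam_to_world"])
    c=T[:3,:3].T@(np.array(X)-T[:3,3]);return K[0,0]*c[0]/-c[2]+K[0,2],K[1,1]*-c[1]/-c[2]+K[1,2]
E
python3 - <<'E'
from h import *
im=cv2.imread("pics/top0.png")
c=cv2.resize(im[125:260,225:415],None,fx=4.2,fy=4.2,interpolation=cv2.INTER_CUBIC)
cv2.imwrite("pics/crop1.png",c)
p=env.camera_params("top")
hsv=cv2.cvtColor(im,cv2.COLOR_BGR2HSV)
m=cv2.inRange(hsv,(70,80,50),(100,255,255))
for k in cv2.findContours(m,0,1)[0]:
    if cv2.contourArea(k)>30:
        r=cv2.minAreaRect(k);print(r,onz(p,r[0],21).round(1),[onz(p,q,21)[:2].round(0).tolist() for q in cv2.boxPoints(r)])
E
```

```text
((366.017333984375, 220.38729858398438), (20.966529846191406, 9.031736373901367), 53.74616622924805) [ 479.  -147.6   21. ] [[496.0, -120.0], [510.0, -141.0], [462.0, -175.0], [448.0, -154.0]]
((375.1609191894531, 155.34588623046875), (8.855382919311523, 21.186708450317383), 24.443954467773438) [ 662.2 -177.5   21. ] [[640.0, -153.0], [695.0, -179.0], [684.0, -202.0], [630.0, -176.0]]
```

View pics/crop1.png

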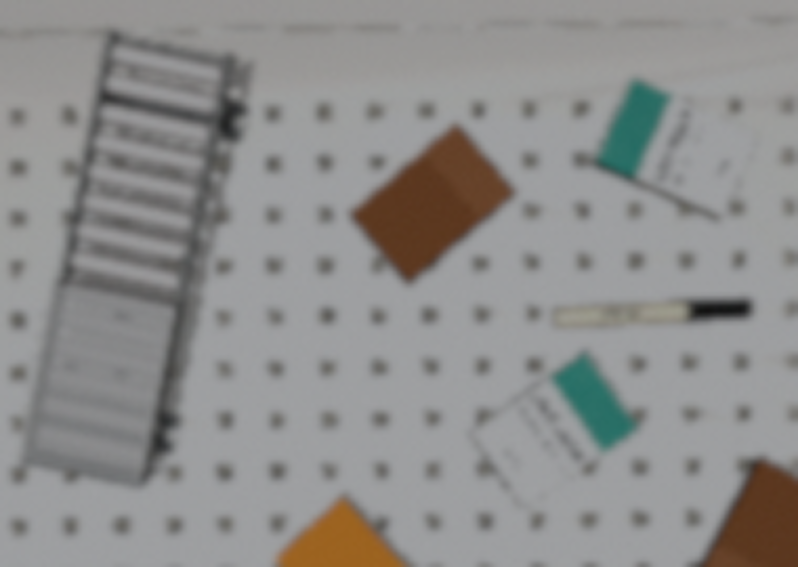

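The enlarged crop confirms both white cartons with a green end band, at crop (655,145) and (554,430). The other boxes are brown or orange. The open rollers run from crop y=33 to 290, and the cover is below that. Next I compute the poses and where the wrist camera sits.

```bash
cat >> h.py <<'E'
from scipy.spatial.transform import Rotation as Ro
def toolR(yaw,pitch=0):  # tool x along heading yaw(deg), tipped up by pitch (rad)
    a=np.radians(yaw);x=np.array([np.cos(a)*np.cos(pitch),np.sin(a)*np.cos(pitch),np.sin(pitch)])
    y=np.array([np.sin(a),-np.cos(a),0]);return np.c_[x,y,np.cross(x,y)]
def go(p,R=None):
    o=env.get_obs();R0=Ro.from_rotvec(o["orientation"]).as_matrix();R=R0 if R is None else R
    s=R0.T@(np.array(p)-o["tcp_pos"])/1000
    print("t",round(o["time_s"],2),"shift",s.round(4),"turn",np.degrees(Ro.from_matrix(R0.T@R).as_rotvec()).round(2))
E
python3 - <<'E'
from h import *
p=env.camera_params("top")
f=lambda u,v,z:onz(p,(225+u/4.2,125+v/4.2),z)[:2]
lo=(f(25,462,77)+f(147,485,77))/2; hi=(f(112,33,89)+f(235,60,89))/2
ce=(f(65,280,42+35+17)+f(182,305,42+35+17))/2
print("lo",lo,"hi",hi,"cover",ce,np.linalg.norm(hi-lo))
d=hi-lo;print("yaw",np.degrees(np.arctan2(d[1],d[0])),"load",lo+d/np.linalg.norm(d)*195*.989, np.linalg.norm(f(25,462,77)-f(147,485,77)))
w=env.camera_params("wrist");o=env.get_obs();R0=Ro.from_rotvec(o["orientation"]).as_matrix();T=np.array(w["cam_to_world"])
print("cam in tool",R0.T@(T[:3,3]-o["tcp_pos"]),(R0.T@T[:3,:3]).round(3),w["intrinsics"])
go([500,120,330],toolR(-11))
E
```

```text
lo [434.78876393 182.09964339] hi [707.6012597  123.04727698] cover [548.89668409 155.42316778] 279.13050679711415
yaw -12.21368634149526 load [623.27856562 141.29957372] 79.5212563877168
cam in tool [  76.93034      -0.95276217 -131.90018958] [[-0.     0.954  0.3  ]
 [ 1.     0.    -0.   ]
 [-0.     0.3   -0.954]] [[311.42753581   0.         315.25474277]
 [  0.         311.42753581 192.23488149]
 [  0.           0.           1.        ]]
t 0.1 shift [ 0.5018 -0.4878 -0.0877] turn [-1.000e-01  2.000e-02  3.706e+01]
```

{"op": "send_rows", "data": {"motion": [[0.555, -0.506, -0.059, 0, 0, 37], [0.555, -0.506, -0.059, 0, 0, 37], [0.555, -0.506, -0.059, 0, 0, 37], [0.555, -0.506, -0.059, 0, 0, 37], [0.555, -0.506, -0.059, 0, 0, 37], [0.555, -0.506, -0.059, 0, 0, 37], [0.555, -0.506, -0.059, 0, 0, 37], [0.555, -0.506, -0.059, 0, 0, 37]], "grip": -0.6}}

```text
time_s: 0.77
tcp_pos: [384.3, -232.5, 267.9]
orientation: [-3.127, 0.301, 0.0]
contact_force: [0.6, -0.4, -0.5]
width: 0.798
grasp_force: 0.0
```

```bash
python3 -c "
from h import *
print(env.get_obs()['tcp_pos'],env.get_obs()['width']);go([540,160,300],toolR(-12))"
```

```text
[ 384.26085643 -232.48351968  267.87886897] 0.798426611656512
t 0.77 shift [ 0.0781 -0.415  -0.032 ] turn [-0.01  0.01  1.01]
```

{"op": "send_rows", "data": {"motion": [[0.078, -0.415, -0.032, 0, 0, 1], [0.078, -0.415, -0.032, 0, 0, 1], [0.078, -0.415, -0.032, 0, 0, 1], [0.078, -0.415, -0.032, 0, 0, 1], [0.078, -0.415, -0.032, 0, 0, 1], [0.078, -0.415, -0.032, 0, 0, 1], [0.078, -0.415, -0.032, 0, 0, 1], [0.078, -0.415, -0.032, 0, 0, 1]], "grip": -0.67}}

```text
time_s: 1.43
tcp_pos: [506.6, 76.8, 293.1]
orientation: [3.124, -0.326, -0.0]
contact_force: [0.6, -0.9, 1.4]
width: 0.835
grasp_force: 0.0
```

{"op": "send_rows", "data": {"motion": [[0.016, -0.082, -0.006, 0, 0, 0], [0.016, -0.082, -0.006, 0, 0, 0], [0.016, -0.082, -0.006, 0, 0, 0], [0.016, -0.082, -0.006, 0, 0, 0]]}}

```text
time_s: 1.77
tcp_pos: [539.0, 153.7, 298.0]
orientation: [3.125, -0.321, -0.003]
contact_force: [0.1, -1.5, 0.2]
width: 0.838
grasp_force: 0.0
```

```bash
python3 - <<'E'
from h import *
p=env.camera_params("wrist");im=env.camera("wrist")[:,:,::-1]
print(env.get_obs()['tcp_pos'],p["cam_to_world"])
np.save("lanecam.npy",p["cam_to_world"])
cv2.imwrite("pics/w1.png",im)
E
```

```text
[538.83195885 152.19158909 298.30467569] [[-2.03681820e-01  9.33331788e-01  2.95644195e-01  6.14185228e+02]
 [-9.79036914e-01 -1.94377275e-01 -6.08621133e-02  1.39001981e+02]
 [ 6.61967949e-04 -3.01843086e-01  9.53357390e-01  4.29773181e+02]
 [ 0.00000000e+00  0.00000000e+00  0.00000000e+00  1.00000000e+00]]
```

View pics/w1.png

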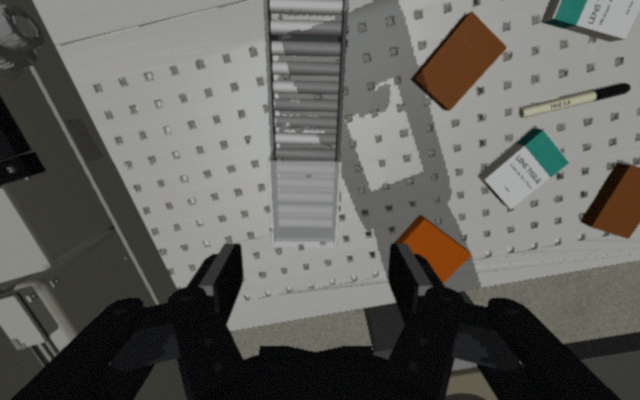

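The wrist view shows the cover's upper edge from (271,160) to (341,160) and its low end from (274,243) to (336,240). The rails at row 20 are at x=266 and 347. Carton b's corners are at (540,128), (569,162), (516,208) and (482,180), and carton a is cut off at top right.

```bash
python3 - <<'E'
from h import *
p=env.camera_params("wrist");p["cam_to_world"]=np.load("lanecam.npy")
m=lambda a,b,z:(onz(p,a,z)+onz(p,b,z))[:2]/2
ce=m((271,160),(341,160),93.7);lo=m((274,243),(336,240),76.6);up=m((266,20),(347,20),85)
print("ce",ce,"lo",lo,"up",up,np.linalg.norm(onz(p,(271,160),93.7)-onz(p,(341,160),93.7)))
for a,b in((lo,ce),(lo,up),(ce,up)):
    d=b-a;print(np.degrees(np.arctan2(d[1],d[0])),np.linalg.norm(d))
b=np.array([onz(p,q,21)[:2] for q in((540,128),(569,162),(516,208),(482,180))]);print(b.round(0).tolist(),b.mean(0))
e=(b[0]+b[1]-b[2]-b[3])/2;print("b yaw",np.degrees(np.arctan2(e[1],e[0])),np.linalg.norm(e))
go([640,-205,200],toolR(66))
E
```

```text
ce [548.3144221  162.83607902] lo [443.93807639 187.35884216] up [683.81578826 133.11611568] 76.71807709940049
-13.221597374306064 107.21841005844452
-12.74180660283646 245.93411724425894
-12.370978444950929 138.72237184663973
[[513.0, -137.0], [460.0, -176.0], [407.0, -105.0], [458.0, -61.0]] [ 459.74181753 -119.62602691]
b yaw -53.79007376869511 90.99804847309422
t 1.82 shift [0.1724 0.3288 0.0984] turn [-1.000e-02  1.200e-01 -7.783e+01]
```

```bash
python3 - <<'E'
from h import *
im=cv2.imread("pics/w1.png")[90:208,240:370]
cv2.imwrite("pics/crop2.png",cv2.resize(im,None,fx=5,fy=5,interpolation=cv2.INTER_CUBIC))
E
```

```text
(no output)
```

View pics/crop2.png

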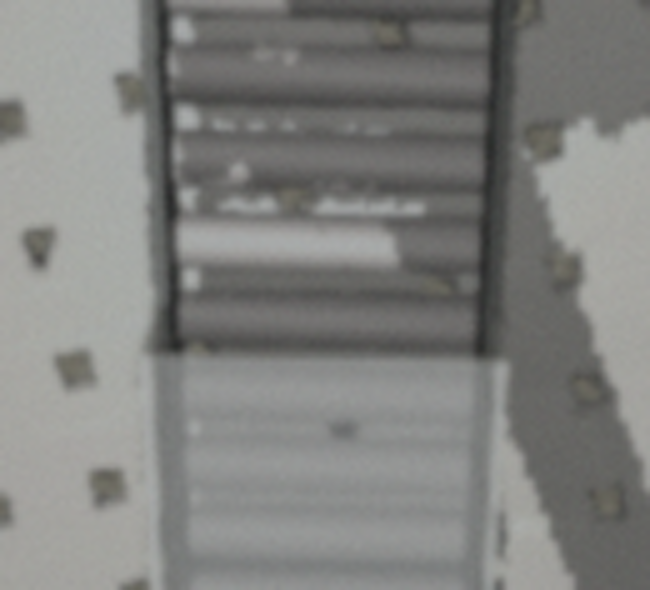

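{"op": "send_rows", "data": {"motion": [[0.172, 0.329, 0.098, 0, 0, -78], [0.172, 0.329, 0.098, 0, 0, -78], [0.172, 0.329, 0.098, 0, 0, -78], [0.172, 0.329, 0.098, 0, 0, -78], [0.172, 0.329, 0.098, 0, 0, -78], [0.172, 0.329, 0.098, 0, 0, -78], [0.172, 0.329, 0.098, 0, 0, -78], [0.172, 0.329, 0.098, 0, 0, -78]]}}

```text
time_s: 2.48
tcp_pos: [622.3, -151.7, 217.0]
orientation: [2.916, 1.167, 0.0]
contact_force: [1.3, 0.1, 0.2]
width: 0.837
grasp_force: 0.0
```

```bash
python3 -c "
from h import *
go([640,-205,200],toolR(66))"
```

```text
t 2.48 shift [-0.0239  0.0508  0.017 ] turn [ 2.000e-02  1.000e-02 -2.237e+01]
```

{"op": "send_rows", "data": {"motion": [[-0.024, 0.051, 0.017, 0, 0, -22.4], [-0.024, 0.051, 0.017, 0, 0, -22.4], [-0.024, 0.051, 0.017, 0, 0, -22.4], [-0.024, 0.051, 0.017, 0, 0, -22.4], [-0.024, 0.051, 0.017, 0, 0, -22.4], [-0.024, 0.051, 0.017, 0, 0, -22.4]]}}

```text
time_s: 2.98
tcp_pos: [640.4, -201.9, 200.7]
orientation: [2.641, 1.7, 0.001]
contact_force: [0.2, -0.2, -0.6]
width: 0.835
grasp_force: 0.0
```

```bash
python3 - <<'E'
from h import *
p=env.camera_params("wrist");im=env.camera("wrist")[:,:,::-1]
print(env.get_obs()['tcp_pos']);np.save("cam2.npy",p["cam_to_world"])
cv2.imwrite("pics/w2.png",im)
E
```

```text
[ 640.62469899 -201.52590084  200.88969637]
```

View pics/w2.png

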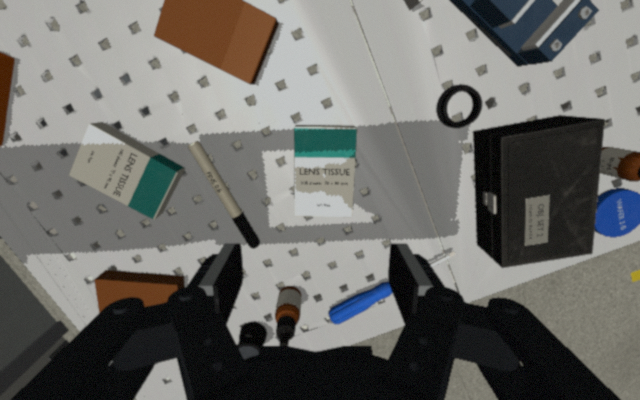

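The wrist view shows carton a's top at about (295,128), (356,128), (354,216) and (296,216). The marker runs from (195,145) to (253,243), about 80 mm clear of the carton at mid-length, so the fingers fit.

```bash
python3 - <<'E'
from h import *
p=env.camera_params("wrist");p["cam_to_world"]=np.load("cam2.npy")
def box(c):
    b=np.array([onz(p,q,21)[:2] for q in c]);e=(b[0]+b[1]-b[2]-b[3])/2
    print(b.mean(0).round(1),"yaw",np.degrees(np.arctan2(e[1],e[0])).round(1),np.linalg.norm(e),np.linalg.norm(b[0]-b[1]));return b.mean(0)
a=box([(295,129),(356,129),(354,216),(296,216)])
g=cv2.inRange(cv2.cvtColor(cv2.imread("pics/w2.png"),cv2.COLOR_BGR2HSV),(70,80,40),(100,255,255))
for k in cv2.findContours(g,0,1)[0]:
    if cv2.contourArea(k)>200:
        r=cv2.minAreaRect(k);print(r)
        box(cv2.boxPoints(r))
go([a[0],a[1],40],toolR(66))
E
```

```text
[ 648.8 -207.1] yaw 65.7 92.15041663926475 60.15465355384006
((153.14622497558594, 185.13677978515625), (31.081144332885742, 59.92832946777344), 29.05460548400879)
[ 480.4 -143.9] yaw 123.0 30.50200161652606 68.50274521228428
((324.5, 142.5), (27.0, 61.0), 90.0)
[ 661.4 -177. ] yaw 66.0 26.92693631611983 60.154270691220376
t 3.03 shift [-0.0017  0.0097  0.1609] turn [ 0.05 -0.   -0.39]
```

{"op": "send_rows", "data": {"motion": [[-0.002, 0.01, 0.04, 0, 0, 0], [-0.002, 0.01, 0.08, 0, 0, 0], [-0.002, 0.01, 0.12, 0, 0, 0], [-0.002, 0.01, 0.15, 0, 0, 0], [-0.002, 0.01, 0.17, 0, 0, 0], [-0.002, 0.01, 0.177, 0, 0, 0], [-0.002, 0.01, 0.177, 0, 0, 0], [-0.002, 0.01, 0.177, 0, 0, 0]]}}

```text
time_s: 3.7
tcp_pos: [649.9, -207.5, 24.6]
orientation: [2.637, 1.705, 0.001]
contact_force: [-1.0, 0.2, 1.0]
width: 0.832
grasp_force: 0.0
```

```bash
python3 -c "
from h import *
go([648.3,-207.7,14],toolR(66));print(env.get_obs()['tcp_pos'])"
```

```text
t 3.7 shift [-0.0009 -0.0014  0.0106] turn [ 0.09 -0.   -0.23]
[ 649.94926901 -207.48254387   24.62668406]
```

{"op": "send_rows", "data": {"motion": [[-0.001, -0.001, 0.003, 0, 0, 0], [-0.001, -0.001, 0.006, 0, 0, 0], [-0.001, -0.001, 0.009, 0, 0, 0], [-0.001, -0.001, 0.009, 0, 0, 0]]}}

```text
time_s: 4.03
tcp_pos: [648.0, -208.2, 14.4]
orientation: [2.638, 1.706, 0.0]
contact_force: [-0.1, 0.2, -0.6]
width: 0.834
grasp_force: 0.0
```

{"op": "send_rows", "data": {"motion": [[0, 0, 0.002, 0, 0, 0], [0, 0, 0.004, 0, 0, 0], [0, 0, 0.004, 0, 0, 0]]}}

```text
time_s: 4.28
tcp_pos: [647.5, -208.0, 9.6]
orientation: [-2.637, -1.706, 0.001]
contact_force: [0.1, -0.5, -0.9]
width: 0.83
grasp_force: 0.0
```

{"op": "send_rows", "data": {"motion": [[0, 0, 0.002, 0, 0, 0], [0, 0, 0.004, 0, 0, 0], [0, 0, 0.004, 0, 0, 0]]}}

```text
time_s: 4.53
tcp_pos: [647.5, -208.0, 5.5]
orientation: [-2.637, -1.706, 0.001]
contact_force: [0.9, 1.0, -0.4]
width: 0.839
grasp_force: 0.0
```

{"op": "send_rows", "data": {"motion": [[0, 0, 0.0015, 0, 0, 0], [0, 0, 0.003, 0, 0, 0], [0, 0, 0.003, 0, 0, 0]]}}

```text
time_s: 4.78
tcp_pos: [648.0, -208.2, 3.2]
orientation: [2.638, 1.706, 0.0]
contact_force: [0.7, -0.3, 0.5]
width: 0.838
grasp_force: 0.0
```

{"op": "send_rows", "data": {"motion": [[0, 0, -0.005, 0, 0, 0], [0, 0, -0.01, 0, 0, 0], [0, 0, -0.01, 0, 0, 0]]}}

```text
time_s: 5.03
tcp_pos: [648.8, -208.5, 14.8]
orientation: [2.636, 1.705, 0.002]
contact_force: [0.0, 0.0, 0.7]
width: 0.837
grasp_force: 0.0
```

{"op": "send_rows", "data": {"motion": [[0, 0, 0, 0, 0, 0], [0, 0, 0, 0, 0, 0], [0, 0, 0, 0, 0, 0], [0, 0, 0, 0, 0, 0], [0, 0, 0, 0, 0, 0], [0, 0, 0, 0, 0, 0]], "grip": 0, "squeeze": 30}}

```text
time_s: 5.53
tcp_pos: [648.6, -208.4, 14.3]
orientation: [2.637, 1.706, 0.002]
contact_force: [-0.3, 0.4, 6.0]
width: 0.718
grasp_force: 32.4
```

{"op": "send_rows", "data": {"motion": [[0, 0, -0.03, 0, 0, 0], [0, 0, -0.07, 0, 0, 0], [0, 0, -0.11, 0, 0, 0], [0, 0, -0.15, 0, 0, 0], [0, 0, -0.18, 0, 0, 0], [0, 0, -0.18, 0, 0, 0], [0, 0, -0.18, 0, 0, 0]]}}

```text
time_s: 6.12
tcp_pos: [649.4, -208.7, 196.4]
orientation: [2.634, 1.704, 0.005]
contact_force: [-0.1, 1.5, -0.5]
width: 0.718
grasp_force: 34.0
```

```bash
python3 -c "
from h import *
go([592,150,205],toolR(-12.5,.15));print(env.get_obs()['grasp_force'],env.get_obs()['width']*85)"
```

```text
t 6.12 shift [ 0.3037 -0.1994 -0.0096] turn [-5.61  6.98 78.15]
33.97361218929291 60.999687869647175
```

{"op": "send_rows", "data": {"motion": [[0.304, -0.199, -0.01, -5.6, 7, 78.2], [0.304, -0.199, -0.01, -5.6, 7, 78.2], [0.304, -0.199, -0.01, -5.6, 7, 78.2], [0.304, -0.199, -0.01, -5.6, 7, 78.2], [0.304, -0.199, -0.01, -5.6, 7, 78.2], [0.304, -0.199, -0.01, -5.6, 7, 78.2], [0.304, -0.199, -0.01, -5.6, 7, 78.2], [0.304, -0.199, -0.01, -5.6, 7, 78.2]]}}

```text
time_s: 6.78
tcp_pos: [595.8, 109.9, 199.1]
orientation: [3.113, 0.292, 0.158]
contact_force: [0.9, 1.1, -1.3]
width: 0.711
grasp_force: 33.9
```

```bash
python3 -c "
from h import *
go([592,150,205],toolR(-12.5,.15))"
```

```text
t 6.78 shift [ 0.0043 -0.04   -0.0063] turn [-1.76  2.61 23.11]
```

{"op": "send_rows", "data": {"motion": [[0.004, -0.04, -0.006, -1.8, 2.6, 23.1], [0.004, -0.04, -0.006, -1.8, 2.6, 23.1], [0.004, -0.04, -0.006, -1.8, 2.6, 23.1], [0.004, -0.04, -0.006, -1.8, 2.6, 23.1], [0.004, -0.04, -0.006, -1.8, 2.6, 23.1], [0.004, -0.04, -0.006, -1.8, 2.6, 23.1], [0.004, -0.04, -0.006, -1.8, 2.6, 23.1]]}}

```text
time_s: 7.37
tcp_pos: [593.0, 148.0, 206.0]
orientation: [3.098, -0.327, 0.234]
contact_force: [-0.1, -0.9, -1.2]
width: 0.719
grasp_force: 33.9
```

```bash
python3 - <<'E'
from h import *
p=env.camera_params("wrist");im=env.camera("wrist")[:,:,::-1]
print(env.get_obs()['tcp_pos']);np.save("cam3.npy",p["cam_to_world"])
cv2.imwrite("pics/w3.png",im)
go([630,145,95],toolR(-12.5,.15))
E
```

```text
[593.22696104 147.84806433 206.35994222]
t 7.42 shift [ 0.0193 -0.005   0.1156] turn [-0.  -0.1  0.4]
```

View pics/w3.png

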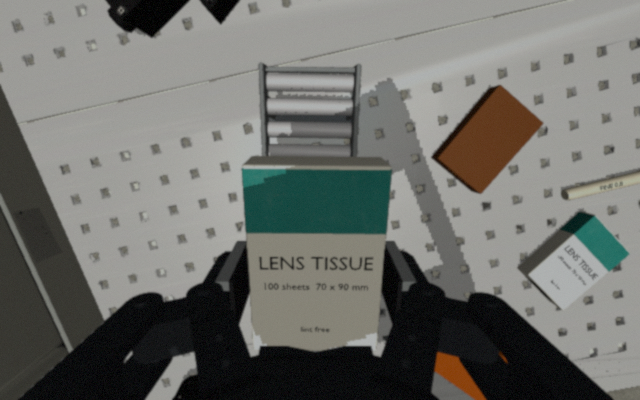

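The wrist view shows the box held square between the fingers, with its front edge from (244,168) to (391,167). The open rack's outer rails are at x=259 and 361 at row 66, and 262 and 358 at row 150.

```bash
python3 - <<'E'
from h import *
p=env.camera_params("wrist");p["cam_to_world"]=np.load("cam3.npy")
for l,r,v,z in((259,361,66,88.8),(262,358,150,83)):
    a,b=onz(p,(l,v),z),onz(p,(r,v),z);print(((a+b)/2).round(1),np.linalg.norm(a-b))
# held box: front top edge centre in tool frame -> plane of box top
o=env.get_obs();R=Ro.from_rotvec(o["orientation"]).as_matrix()
Rc=R.T@p["cam_to_world"][:3,:3];oc=R.T@(p["cam_to_world"][:3,3]-o["tcp_pos"])
K=p["intrinsics"]
for uv in((244,168),(391,167),(253,340),(380,340)):
    d=Rc@np.array([(uv[0]-K[0][2])/K[0][0],-(uv[1]-K[1][2])/K[1][1],-1]); zt=14-21
    print("box top corner in tool",(oc+d*(zt-oc[2])/d[2]).round(1))
E
```

```text
[708.1 128.3  88.8] 80.80841292069192
[643.6 142.3  83. ] 80.9352301991801
box top corner in tool [ 47.3 -30.1  -7. ]
box top corner in tool [47.7 30.1 -7. ]
box top corner in tool [-39.5 -31.6  -7. ]
box top corner in tool [-39.5  31.   -7. ]
```

```bash
python3 - <<'E'
from h import *
go([622,147,116],toolR(-12.3,.15))
E
```

```text
t 7.42 shift [ 0.0143 -0.0053  0.0936] turn [ 0.03 -0.1   0.2 ]
```

{"op": "send_rows", "data": {"motion": [[0.005, -0.002, 0.03, 0, 0, 0.2], [0.01, -0.004, 0.06, 0, 0, 0.2], [0.014, -0.005, 0.085, 0, 0, 0.2], [0.014, -0.005, 0.094, 0, 0, 0.2], [0.014, -0.005, 0.094, 0, 0, 0.2], [0.014, -0.005, 0.094, 0, 0, 0.2]]}}

```text
time_s: 7.92
tcp_pos: [622.0, 146.9, 116.7]
orientation: [3.098, -0.336, 0.236]
contact_force: [-0.3, -0.2, -1.4]
width: 0.713
grasp_force: 33.9
```

```bash
python3 - <<'E'
from h import *
go([625.8,146.3,88],toolR(-12.3,.15))
E
```

```text
t 7.92 shift [-0.0005 -0.0002  0.029 ] turn [ 0.02 -0.13 -0.07]
```

{"op": "send_rows", "data": {"motion": [[0, 0, 0.012, 0, 0, 0], [0, 0, 0.022, 0, 0, 0], [0, 0, 0.028, 0, 0, 0], [0, 0, 0.028, 0, 0, 0], [0, 0, 0.028, 0, 0, 0]]}}

```text
time_s: 8.33
tcp_pos: [625.9, 146.3, 88.5]
orientation: [3.098, -0.335, 0.236]
contact_force: [0.8, 0.5, -0.3]
width: 0.718
grasp_force: 34.0
```

{"op": "send_rows", "data": {"motion": [[0, 0, 0.001, 0, 0, 0], [0, 0, 0.002, 0, 0, 0], [0, 0, 0.002, 0, 0, 0]]}}

```text
time_s: 8.58
tcp_pos: [626.9, 146.3, 87.4]
orientation: [3.098, -0.336, 0.239]
contact_force: [-0.2, 0.1, -0.2]
width: 0.712
grasp_force: 34.0
```

{"op": "send_rows", "data": {"motion": [[0, 0, 0.001, 0, 0, 0], [0, 0, 0.002, 0, 0, 0], [0, 0, 0.002, 0, 0, 0]]}}

```text
time_s: 8.83
tcp_pos: [627.1, 146.2, 85.2]
orientation: [3.098, -0.336, 0.239]
contact_force: [0.2, 1.0, 0.5]
width: 0.713
grasp_force: 34.0
```

{"op": "send_rows", "data": {"motion": [[0, 0, 0.001, 0, 0, 0], [0, 0, 0.001, 0, 0, 0], [0, 0, 0.001, 0, 0, 0]]}}

```text
time_s: 9.08
tcp_pos: [628.0, 146.1, 85.2]
orientation: [3.098, -0.336, 0.241]
contact_force: [-0.2, -1.3, 5.1]
width: 0.72
grasp_force: 34.6
```

Contact is about 5 N, so the box is on the rollers. I release it now.

{"op": "send_rows", "data": {"motion": [[0, 0, 0, 0, 0, 0], [0, 0, 0, 0, 0, 0], [0, 0, 0, 0, 0, 0], [0, 0, 0, 0, 0, 0], [0, 0, -0.005, 0, 0, 0], [0, 0, -0.02, 0, 0, 0], [0, 0, -0.05, 0, 0, 0], [0, 0, -0.08, 0, 0, 0]], "grip": -0.95}}

```text
time_s: 9.75
tcp_pos: [613.7, 148.5, 162.4]
orientation: [3.098, -0.336, 0.233]
contact_force: [1.1, -0.3, 2.1]
width: 0.974
grasp_force: 0.0
```

```bash
python3 - <<'E'
from h import *
go([560,0,200],toolR(-53,0))
E
```

```text
t 9.75 shift [-0.0148  0.1566 -0.04  ] turn [-2.98 -8.25 40.56]
```

```bash
python3 - <<'E'
from h import *
go([460,-119,200],toolR(-56,0))
E
```

```text
t 9.75 shift [-0.0862  0.2943 -0.0507] turn [-3.21 -8.2  43.55]
```

{"op": "send_rows", "data": {"motion": [[-0.086, 0.294, -0.05, -3.2, -8.2, 43.5], [-0.086, 0.294, -0.05, -3.2, -8.2, 43.5], [-0.086, 0.294, -0.05, -3.2, -8.2, 43.5], [-0.086, 0.294, -0.05, -3.2, -8.2, 43.5], [-0.086, 0.294, -0.05, -3.2, -8.2, 43.5], [-0.086, 0.294, -0.05, -3.2, -8.2, 43.5], [-0.086, 0.294, -0.05, -3.2, -8.2, 43.5], [-0.086, 0.294, -0.05, -3.2, -8.2, 43.5]], "grip": -0.67}}

```text
time_s: 10.42
tcp_pos: [460.0, -122.1, 200.4]
orientation: [-2.77, 1.479, -0.006]
contact_force: [0.4, -0.4, 0.6]
width: 0.836
grasp_force: 0.0
```

{"op": "send_rows", "data": {"motion": [[0, 0, 0, 0, 0, 0], [0, 0, 0, 0, 0, 0]]}}

```text
time_s: 10.58
tcp_pos: [461.6, -119.5, 200.0]
orientation: [-2.77, 1.476, -0.006]
contact_force: [0.0, 0.4, -0.5]
width: 0.833
grasp_force: 0.0
```

```bash
python3 - <<'E'
from h import *
go([460,-119,200],toolR(-56,0))
p=env.camera_params("wrist");im=env.camera("wrist")[:,:,::-1]
np.save("cam4.npy",p["cam_to_world"])
t=env.camera("top")[:,:,::-1]
t=cv2.resize(t[125:245,225:300],None,fx=3.333,fy=3.333,interpolation=cv2.INTER_CUBIC)
cv2.imwrite("pics/w4.png",np.hstack([cv2.resize(im,(500,400))*0+cv2.resize(im[:,70:570],(500,400)),t[:400]]))
E
```

```text
t 10.58 shift [-0.0013  0.001  -0.0001] turn [-0.25 -0.13 -0.1 ]
```

View pics/w4.png

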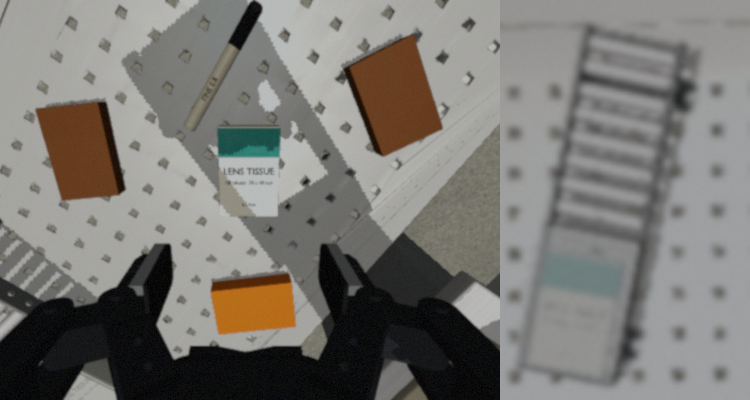

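Right panel: the first carton lies under the cover at the stop. Left panel: carton b's top is at full-image pixels (288,129), (350,129), (348,216) and (289,217). Its neighbours are well clear.

```bash
python3 - <<'E'
from h import *
p=env.camera_params("wrist");p["cam_to_world"]=np.load("cam4.npy")
b=np.array([onz(p,q,21)[:2] for q in [(288,129),(350,129),(348,216),(289,217)]]);e=(b[0]+b[1]-b[2]-b[3])/2
y=np.degrees(np.arctan2(e[1],e[0]));c=b.mean(0);print(c,y,np.linalg.norm(e),np.linalg.norm(b[0]-b[1]))
go([c[0],c[1],14],toolR(y))
E
```

```text
[ 458.21332003 -118.75719171] -56.257247862821956 92.43672307871323 61.00000881131863
t 10.68 shift [-0.0018  0.0043  0.1855] turn [-0.23 -0.08  0.32]
```

{"op": "send_rows", "data": {"motion": [[-0.001, 0.004, 0.04, 0, 0, 0.3], [-0.002, 0.004, 0.08, 0, 0, 0.3], [-0.002, 0.004, 0.12, 0, 0, 0.3], [-0.002, 0.004, 0.15, 0, 0, 0.3], [-0.002, 0.004, 0.175, 0, 0, 0.3], [-0.002, 0.004, 0.1855, 0, 0, 0.3], [-0.002, 0.004, 0.1855, 0, 0, 0.3], [-0.002, 0.004, 0.1855, 0, 0, 0.3]]}}

```text
time_s: 11.35
tcp_pos: [458.3, -118.3, 14.1]
orientation: [-2.77, 1.478, -0.003]
contact_force: [-0.6, 0.2, 0.8]
width: 0.837
grasp_force: 0.0
```

{"op": "send_rows", "data": {"motion": [[0, 0, 0, 0, 0, 0], [0, 0, 0, 0, 0, 0]]}}

```text
time_s: 11.52
tcp_pos: [459.9, -119.5, 16.0]
orientation: [-2.768, 1.479, -0.01]
contact_force: [1.1, -0.6, 0.1]
width: 0.835
grasp_force: 0.0
```

{"op": "send_rows", "data": {"motion": [[0, 0, 0.001, 0, 0, 0], [0, 0, 0.001, 0, 0, 0], [0, 0, 0.001, 0, 0, 0], [0, 0, 0.001, 0, 0, 0], [0, 0, 0.001, 0, 0, 0], [0, 0, 0.001, 0, 0, 0], [0, 0, 0.001, 0, 0, 0]], "grip": 0}}

```text
time_s: 12.1
tcp_pos: [459.8, -119.6, 15.0]
orientation: [-2.768, 1.479, -0.01]
contact_force: [-1.0, 2.0, 8.6]
width: 0.714
grasp_force: 31.3
```

{"op": "send_rows", "data": {"motion": [[0, 0, -0.03, 0, 0, 0], [0, 0, -0.07, 0, 0, 0], [0, 0, -0.11, 0, 0, 0], [0, 0, -0.15, 0, 0, 0], [0, 0, -0.18, 0, 0, 0], [0, 0, -0.18, 0, 0, 0], [0, 0, -0.18, 0, 0, 0]]}}

```text
time_s: 12.68
tcp_pos: [459.1, -119.9, 196.2]
orientation: [-2.768, 1.479, -0.015]
contact_force: [0.4, 0.4, -1.7]
width: 0.712
grasp_force: 35.8
```

```bash
python3 - <<'E'
from h import *
go([622,147,117],toolR(-12.3,.15))
go([600,140,190],toolR(-12.3,.15))
E
```

```text
t 12.68 shift [-0.132  -0.2831  0.0804] turn [  3.04   7.63 -43.88]
t 12.68 shift [-0.1379 -0.2615  0.0072] turn [  3.04   7.63 -43.88]
```

{"op": "send_rows", "data": {"motion": [[-0.138, -0.262, 0.007, 3, 7.6, -43.9], [-0.138, -0.262, 0.007, 3, 7.6, -43.9], [-0.138, -0.262, 0.007, 3, 7.6, -43.9], [-0.138, -0.262, 0.007, 3, 7.6, -43.9], [-0.138, -0.262, 0.007, 3, 7.6, -43.9], [-0.138, -0.262, 0.007, 3, 7.6, -43.9], [-0.138, -0.262, 0.007, 3, 7.6, -43.9], [-0.138, -0.262, 0.007, 3, 7.6, -43.9]]}}

```text
time_s: 13.35
tcp_pos: [598.6, 146.7, 183.5]
orientation: [3.104, -0.324, 0.217]
contact_force: [-0.0, 0.9, -1.7]
width: 0.71
grasp_force: 35.7
```

{"op": "send_rows", "data": {"motion": [[0, 0, 0, 0, 0, 0], [0, 0, 0, 0, 0, 0]]}}

```text
time_s: 13.52
tcp_pos: [597.3, 140.9, 184.4]
orientation: [3.1, -0.332, 0.216]
contact_force: [-0.9, -0.1, -1.3]
width: 0.718
grasp_force: 35.7
```

```bash
python3 - <<'E'
from h import *
p=env.camera_params("wrist");cv2.imwrite("pics/w5.png",env.camera("wrist")[:,:,::-1])
go([622,147,117],toolR(-12.3,.15))
E
```

```text
t 13.57 shift [ 0.0128 -0.012   0.0705] turn [ 0.06  0.57 -0.  ]
```

View pics/w5.png

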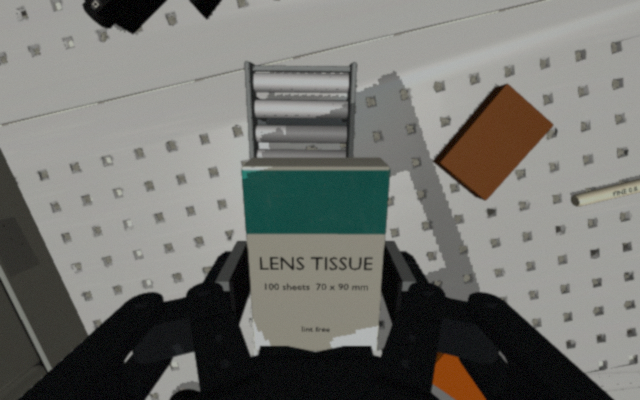

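Carton b is held square in the same place as the first (front edge from 243 to 389 at row 168), so I place it the same way.

{"op": "send_rows", "data": {"motion": [[0.006, -0.006, 0.02, 0, 0.6, 0], [0.013, -0.012, 0.045, 0, 0.6, 0], [0.013, -0.012, 0.065, 0, 0.6, 0], [0.013, -0.012, 0.07, 0, 0.6, 0], [0.013, -0.012, 0.07, 0, 0.6, 0], [0.013, -0.012, 0.07, 0, 0.6, 0]]}}

```text
time_s: 14.07
tcp_pos: [623.1, 146.9, 119.6]
orientation: [3.098, -0.336, 0.237]
contact_force: [-0.1, -0.2, -0.8]
width: 0.717
grasp_force: 35.7
```

```bash
python3 - <<'E'
from h import *
go([626.5,146.2,88],toolR(-12.3,.15))
E
```

```text
t 14.07 shift [-0.0014 -0.0001  0.0317] turn [ 0.   -0.16 -0.07]
```

{"op": "send_rows", "data": {"motion": [[0, 0, 0.012, 0, 0, 0], [0, 0, 0.024, 0, 0, 0], [-0.001, 0, 0.031, 0, 0, 0], [-0.001, 0, 0.031, 0, 0, 0], [-0.001, 0, 0.031, 0, 0, 0]]}}

```text
time_s: 14.48
tcp_pos: [626.5, 147.2, 87.5]
orientation: [3.099, -0.333, 0.236]
contact_force: [-0.0, -0.0, -0.7]
width: 0.72
grasp_force: 35.7
```

{"op": "send_rows", "data": {"motion": [[0, 0, 0.001, 0, 0, 0], [0, 0, 0.002, 0, 0, 0], [0, 0, 0.002, 0, 0, 0]]}}

```text
time_s: 14.73
tcp_pos: [627.3, 147.3, 86.3]
orientation: [3.099, -0.333, 0.238]
contact_force: [0.0, 0.2, -1.7]
width: 0.713
grasp_force: 35.7
```

{"op": "send_rows", "data": {"motion": [[0, 0, 0.001, 0, 0, 0], [0, 0, 0.001, 0, 0, 0], [0, 0, 0.001, 0, 0, 0]]}}

```text
time_s: 14.98
tcp_pos: [628.0, 147.2, 86.2]
orientation: [3.099, -0.333, 0.24]
contact_force: [-1.4, -2.0, 2.9]
width: 0.715
grasp_force: 36.2
```

Light contact, so I release.

{"op": "send_rows", "data": {"motion": [[0, 0, 0, 0, 0, 0], [0, 0, 0, 0, 0, 0], [0, 0, 0, 0, 0, 0], [0, 0, 0, 0, 0, 0], [0, 0, -0.005, 0, 0, 0], [0, 0, -0.02, 0, 0, 0], [0, 0, -0.05, 0, 0, 0], [0, 0, -0.08, 0, 0, 0]], "grip": -0.95}}

```text
time_s: 15.65
tcp_pos: [614.1, 149.5, 163.8]
orientation: [3.098, -0.333, 0.232]
contact_force: [0.6, -1.0, -0.4]
width: 0.974
grasp_force: 0.0
```

{"op": "send_rows", "data": {"motion": [[-0.03, 0.03, -0.03, 0, 0, 0], [-0.06, 0.06, -0.06, 0, 0, 0], [-0.08, 0.1, -0.09, 0, 0, 0], [-0.08, 0.12, -0.12, 0, 0, 0], [-0.08, 0.12, -0.13, 0, 0, 0], [-0.08, 0.12, -0.13, 0, 0, 0], [-0.08, 0.12, -0.13, 0, 0, 0]]}}

```text
time_s: 16.23
tcp_pos: [494.2, 52.8, 284.0]
orientation: [3.099, -0.336, 0.247]
contact_force: [-0.1, 0.9, -0.3]
width: 0.972
grasp_force: 0.0
```

```bash
python3 - <<'E'
from h import *
w=env.camera("wrist")[:,:,::-1];t=env.camera("top")[:,:,::-1]
t=cv2.resize(t[125:245,225:300],None,fx=3.3334,fy=3.3334,interpolation=cv2.INTER_CUBIC)[:400]
cv2.imwrite("pics/fin.png",np.hstack([w[:,:500],t]))
E
```

```text
(no output)
```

View pics/fin.png

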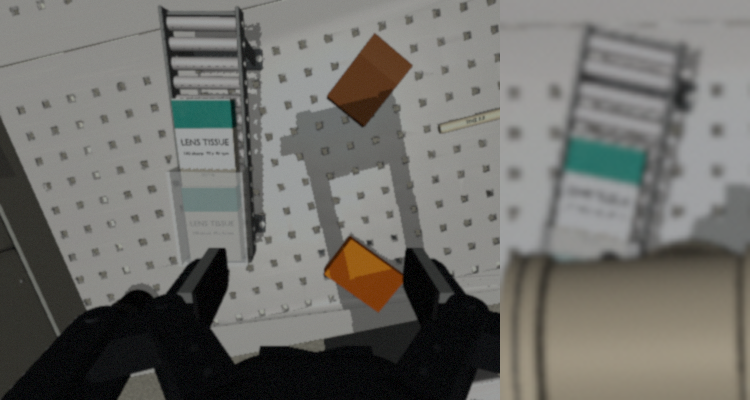

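The wrist view shows carton b against carton a. The green end of a is at row 187 under the cover, and b runs from row 99 to about row 185. Both are straight between the rails and the gripper is clear.

```bash
python3 -c "
from bench import env
print(env.sign_off())"
```

```text
the job is handed in; nothing more can be done
None
```

Both cartons are in the roller rack, the first at the stop and the second resting against it in the last camera view. I handed the job in at about 16 s of the 51 s allowed; the sign-off returned no verdict.

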